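Hold the lending board out through the library hatch

TASK

A pupil is waiting at the library desk's hatch: raise the clear sash right up by its handle and leave it up, then slide the wooden board with the book on it straight out through the hatch until its front edge is level with the steel marker post. The board is then front-heavy and would tip, so keep hold of it at its handle end and finish while holding it there, level and still on its plinth, with the book in place. Leave the pen cup, tape dispenser and card box alone.

Things in the scene. Friction and masses are not known exactly. Their poses are not given: they have to be found in the camera images.
- hatch: The fixed hatch: a light wooden plinth 400 x 320 x 50 mm (x, y, z) on the desk; origin at the centre of its underside, its flat top 50 mm up. Its +x axis is the outward direction in which the board slides (roughly to the robot's right); the plinth's front edge is at its x = +200 mm. Two aluminium posts, 30 x 18 mm, 200 mm high above the desk, stand at its x = +175 mm, y = -150 and +150 mm; 282 mm are clear between them.
- sash (a joint): The sash's height in m: 0 is down (its lower edge 3 mm above the plinth), 0.085 is its upper stop. It starts almost down and closes the way to the book. It weighs 0.3 kg, slides stiffly (about 10 N to raise) and stays at any height where it is let go. Within 20 mm of the stop counts as right up; its lower edge is then at least 25 mm above the book.
- sash_grip (a point): Centre of the sash's handle: a black bar 18 mm thick along the hatch's x, 90 mm long along the hatch's y, 38 mm high (19 mm above and 19 mm below this point), standing on the top edge of the sash and moving with it. Below the bar is only the sash, 10 mm thick and 278 mm wide.
- board: The loose plywood board, 360 x 170 x 15 mm (x, y, z), about 0.4 kg; origin at the centre of its underside, lying on the plinth. Its +x axis points to its front (outward, within some degrees of the hatch's x). At its front is a lip 6 mm thick and 10 mm high, at its tail an upright wooden handle. With the book on it, it tips forward over the plinth's front edge when more than about 130 to 150 mm overhang; at the mark a down force of a few newtons at the handle keeps it level.
- board_handle (a point): Centre of the board's handle: an upright wooden fin 18 mm thick along the board's x, 110 mm wide along its y, 50 mm high above the board's top (25 mm above and below this point), 345 mm behind the board's front edge. It can be pinched from above.
- board_front (a point): Middle of the board's front end face (board's x = +180 mm, half-way through its 15 mm thickness).
- book: A grey hardback 130 x 154 x 28 mm (x, y, z), about 0.42 kg, lying loose on the board near its front; origin at the centre of its underside. It must ride along within 30 mm of its place on the board.
- marker: The mark: a thin fixed steel post, 12 mm in diameter, 80 mm high on a round foot 44 mm wide, on the desk beyond the hatch, 135 mm to the side of the board's path centre. Origin at the centre of its foot's underside; its x axis is parallel to the hatch's x. The board's front edge must end level with the post's centre along that x.
- pencup: Bystander: grey pen cup, 72 mm in diameter, 95 mm high, pens to 150 mm; origin at the centre of its underside.
- tape_dispenser: Bystander: blue tape dispenser 140 x 55 x 80 mm; origin at the centre of its underside.
- card_box: Bystander: cardboard box of cards 90 x 120 x 55 mm; origin at the centre of its underside.
Mind the look-alikes: they are no part of the job. Of the things that look like the book, the larger one is meant. Of the things that look like the marker, the smaller one is meant.

How it is judged:
On the way, in this order (a step that is already met when the one before it is completed fails the run):
1. the sash is raised to within 20 mm of its upper stop while the board is still behind it (value of joint sash above 0.065 m and x of board_front in the frame of hatch below 0.175 m), for 0.2 s.
2. the board's front is out past the plinth's edge by 50 mm or more under the raised sash (x of board_front in the frame of hatch above 0.25 m and value of joint sash above 0.065 m), for 0.1 s.
At the end, for the whole second after the job is handed in: Board front level with the marker post within 10 mm, straight within 0.12 rad, level within 0.04 rad, on the plinth, held by the fingers at its handle end (over 1 N), clear of sash and post; sash within 20 mm of its upper stop; book flat on the board, untouched; all at rest (x of board_front in the frame of marker between -0.01 and 0.01 m and angle between the x axis of board and the x axis of hatch, either way round below 0.12 rad and angle between board's own z axis and vertical below 0.04 rad and contact force between each of the fingers, book and board above 1 N and distance between the grasp point and board_handle below 0.1 m and z of board_handle in the frame of hatch above 0.084 m and contact force between board and hatch above 0.5 N and contact force between the fingers and book below 0.5 N and contact force between board and marker below 0.5 N and contact force between each of board, book and sash below 0.5 N and value of joint sash above 0.065 m and z of book in the frame of board between 0.01 and 0.02 m and linear speed of each of board, book below 0.02 m/s); the arm keeps its last pose, push and grip.
It fails at once if the board tips by more than 0.12 rad (angle between board's own z axis and vertical above 0.12 rad).
It fails at once if the book leaves its place on the board (more than about 30 mm) (x of book in the frame of board below 0.055 m or x of book in the frame of board above 0.135 m or y of book in the frame of board above 0.036 m or y of book in the frame of board below -0.036 m or z of book in the frame of board above 0.04 m or z of book in the frame of board below 0 m).
It fails at once if a bystander is moved by more than 30 mm (distance of any of pencup, tape_dispenser, card_box from where it was at the start of the episode above 0.03 m).
It also fails if it takes over 51 s, if anything falls off the work surface, if the arm or the gripper's body presses on something with over 40 N, if the wrist force passes 120 N, or if a joint passes its speed limit or range.

ROBOT

A 6-joint arm with a two-finger parallel gripper is mounted at the origin on the work surface. World frame = base frame: x ahead of the robot, y to its left, z up, the work surface at z = 0. Lengths are in m, angles in rad, forces in N, time in s.
With the tool pointing down it reaches from about 0.325 to 0.9 m from the base axis. Payload 6.1 kg.
Tool frame: the origin (TCP) lies midway between the tips of the shut fingers; the grasp point (between the pads) lies 19 mm behind it; z points along the fingers, y is the direction in which the jaws open and shut (so a half turn about z gives the same grasp; the last joint's range is limited). The gripper opens to 87 mm and grips with 3 to 60 N. Pads are 19 mm wide; open, the fingers measure 117 mm over their backs; the gripper's body (75 mm by 190 mm) begins 51 mm behind the grasp point.
Start: joints at [-1.458, 0.22, 1.526, -0, 1.395, -0.126], TCP at [0.148, -0.607, 0.223] pointing down, gripper open.
Joint ranges: [-2.98, 2.98], [-0.91, 2.08], [0.09, 2.57], [-1.24, 4.39], [0.2, 2.65], [-2.68, 2.68]. Speed limits (rad/s): [2.57, 2.57, 3.01, 3.14, 3.14, 3.14].

INTERFACE

Orientations are given as a rotation vector (axis times angle).
In Python, from cell import monitor, read_camera, camera_model, env, nets gives the robot as it stands.
- The arm moves only by the tool step_arm, never from a script. Its argument "increments" is a list of rows, each a list of 3 entries, a list of its own where there are three numbers: the opening, from 0 (shut) to 1 (fully open), then the shift along the tool's x, y, z in m, then the turn about the tool's z in rad. A call has exactly 5 rows; each row is the pose to reach, as a shift and turn from the pose measured when the call began, along the tool's axes at that moment; what a row does not reach only later rows make up. A row lasts 1/12 s, in which the tool goes at most 41.7 mm and 7.16 degrees, less where a joint would pass 70% of its speed; a pose out of reach is approached as far as the arm can. A call with a gripper value outside its range is refused whole. The fingers move at their own pace and stop on an object; "grip_force" is the grip in N (left out, the last holds). Time passes only in rows, so rows that repeat a pose let the fingers close, or fill a call up. It gives the time, the measured TCP pose, the force and the opening at its end, in the units of the state.
- monitor.observe(): the state, without advancing time (a new reading comes with each control period).
- read_camera(name): name is "side" or "top" or "wrist"; returns the picture (384x512x3 uint8, red, green, blue); there is no depth.
- camera_model(name): a dict with "fovy" (degrees; the focal length in pixels is half the picture's height over the tangent of half this angle, whatever the lens; pixels are square), "cx", "cy" (the principal point, pixels), "pose" (4x4, takes a point from camera to world coordinates); the wrist camera has in their place "hand_eye" (4x4, takes a point from camera to tool coordinates, whose origin is the TCP and whose axes are the flange's). Camera axes: x right, y down, z forward; pixel columns grow to the right and rows downward; lengths in m; the calibration is good to about 2 mm. A picture is of the moment at which its call begins: read the wrist's pose just before it. camera_model takes no time and is no camera call.
- env.job_done(): hands the job in, once; it reports no verdict.
Trained networks look in the newest picture that a camera, given by its name, has taken for a name from the list of things; names that differ only in an ending like _2 or _b are one class to them, and where a whole thing is asked for, a point or a joint stands for the part that bears it (a point fixed in the world has none). Each returns a list of dicts, best first, with "p" (0 to 1); they miss things now and then, are a little off and sometimes report something else, mostly with a low value. They report only what shows in the picture. A call takes as long as a camera call. They do not tell look-alikes from the thing itself.
- nets.cut_out(camera, label): "region" (384x512 bool, what is visible of it) and "rect" ([left, top, width, height] in pixels, round what is visible of it).
- nets.spot_point(camera, label): "point" ([row, column] in pixels: a listed point, or the origin of a listed thing).
The state is a dict: "t": time; "joints": joint angles; "joint_velocities": joint speeds; "joint_torque": joint torques, N m; "tool_pos": TCP position; "tool_rot": TCP orientation; "wrist_force": force on the tool from outside, world axes, zero at the start; "wrist_torque": the same for the moment, N m; "width": finger opening in m.
Only numpy, scipy, OpenCV 4.12 (cv2) and the standard library are available. Lean on these libraries where they do the work, as an engineer would, in place of code of your own. Each camera call takes 0.05 s, during which the arm holds its last target.

## Working session

There is one attempt and no reset: what is moved stays moved. The work goes in short steps, Python scripts to look and compute and a tool call to move; the robot and the scene stay as the last step left them, time stands still between calls to the robot, and variables do not carry over. Pictures are saved under pics/ and viewed, and the job is handed in when it is done.

Besides the shell and the picture viewer there is one more tool, called as name(argument=value, ...), one argument or row to a line, values as JSON. step_arm: Moves the arm, as the interface text tells. Its arguments: {"type":"object","properties":{"increments":{"type":"array"},"grip_force":{"type":"number"}},"required":["increments"]}

```bash
mkdir -p pics; ls
cat > h.py <<'E'
import numpy as np, cv2
from cell import monitor, read_camera, camera_model, env, nets
from scipy.spatial.transform import Rotation as R
def snap(c,n):
    im=read_camera(c); cv2.imwrite(f'pics/{n}.png',im[:,:,::-1]); return im
def cam(c):
    m=camera_model(c); f=192/np.tan(np.radians(m['fovy'])/2)
    if 'pose' in m: P=np.array(m['pose'])
    else:
        s=monitor.observe(); T=np.eye(4); T[:3,:3]=R.from_rotvec(s['tool_rot']).as_matrix(); T[:3,3]=s['tool_pos']; P=T@np.array(m['hand_eye'])
    return f,m['cx'],m['cy'],P
def onz(c,rc,z,C=None):
    f,cx,cy,P=C or cam(c); r,cc=rc
    d=P[:3,:3]@np.array([(cc-cx)/f,(r-cy)/f,1]); o=P[:3,3]
    return o+d*(z-o[2])/d[2]
def proj(c,p,C=None):
    f,cx,cy,P=C or cam(c); q=P[:3,:3].T@(np.array(p)-P[:3,3]); return q[1]/q[2]*f+cy, q[0]/q[2]*f+cx
def tri(obs):
    A=np.zeros((3,3));b=np.zeros(3);L=[]
    for c,(r,cc) in obs:
        f,cx,cy,P=cam(c); d=P[:3,:3]@np.array([(cc-cx)/f,(r-cy)/f,1]); d/=np.linalg.norm(d); M=np.eye(3)-np.outer(d,d); A+=M;b+=M@P[:3,3]; L.append((M,P[:3,3]))
    x=np.linalg.solve(A,b); return x,[np.linalg.norm(M@(x-o)) for M,o in L]
E
python3 - <<'E'
from h import *
np.set_printoptions(precision=4,suppress=True)
for c in ['top','side','wrist']:
    snap(c,c+'0'); m=camera_model(c); print(c,m)
for c in ['top','side']:
    for l in ['sash_grip','board_handle','board_front','hatch','book','marker','board']:
        r=nets.spot_point(c,l); print(c,l,[(np.round(x['point'],1).tolist(),round(x['p'],2)) for x in r])
print(monitor.observe())
E
```

```text
pics
top {'fovy': 51.01684597608977, 'cx': 260.15862922872554, 'cy': 191.66164061143294, 'pose': array([[-0.0138, -0.9884,  0.151 ,  0.4037],
       [-0.9999,  0.0139, -0.0008,  0.0112],
       [-0.0013, -0.151 , -0.9885,  1.2714],
       [ 0.    ,  0.    ,  0.    ,  1.    ]])}
side {'fovy': 49.81176309910765, 'cx': 258.7342432316982, 'cy': 193.15019667562672, 'pose': array([[-0.9314, -0.2094,  0.2976,  0.1573],
       [-0.3636,  0.5028, -0.7842,  1.1157],
       [ 0.0146, -0.8386, -0.5445,  0.8981],
       [ 0.    ,  0.    ,  0.    ,  1.    ]])}
wrist {'fovy': 68.18651097445616, 'cx': 257.96881502826744, 'cy': 188.57721770132684, 'hand_eye': array([[ 0.0001, -0.9562, -0.2926,  0.0793],
       [ 1.    ,  0.0001, -0.0002,  0.0001],
       [ 0.0002, -0.2926,  0.9562, -0.1619],
       [ 0.    ,  0.    ,  0.    ,  1.    ]])}
top sash_grip [([226.2, 286.8], 0.74)]
top board_handle [([212.0, 147.5], 0.74)]
top board_front [([224.8, 268.6], 0.87), ([211.5, 147.3], 0.72)]
top hatch []
top book [([222.9, 240.1], 0.8), ([255.9, 348.3], 0.76), ([216.7, 208.5], 0.56)]
top marker [([196.8, 353.0], 0.66), ([199.3, 382.1], 0.64)]
top board [([218.0, 207.6], 0.75), ([136.0, 249.0], 0.52), ([215.6, 416.6], 0.44)]
side sash_grip [([181.0, 292.9], 0.66)]
side board_handle [([264.4, 233.1], 0.75)]
side board_front []
side hatch []
side book [([223.2, 275.1], 0.55), ([195.6, 327.2], 0.5)]
side marker [([175.3, 294.8], 0.65)]
side board [([243.6, 262.0], 0.82)]
{'t': 0.85, 'joints': array([-1.4581,  0.2203,  1.5264,  0.    ,  1.3947, -0.1261]), 'joint_velocities': array([ 0.0016, -0.0014,  0.0023, -0.0001,  0.0001,  0.0016]), 'joint_torque': array([ -0.0024, -49.4535, -38.7706,   0.0699,   0.0467,   0.    ]), 'tool_pos': array([ 0.1478, -0.6073,  0.2226]), 'tool_rot': array([3.1191, 0.3741, 0.    ]), 'wrist_force': array([0.5859, 0.6323, 0.7551]), 'wrist_torque': array([-0.032 , -0.0205, -0.0006]), 'width': 0.08738297844883326}
```

View pics/top0.png

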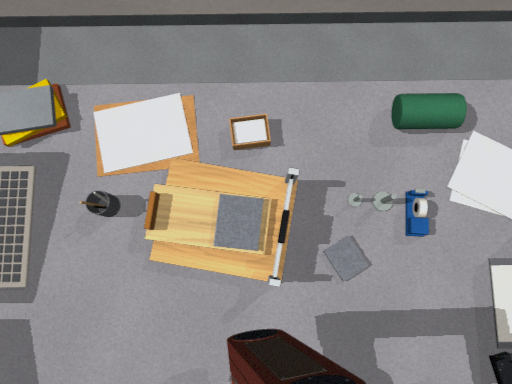

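View pics/side0.png

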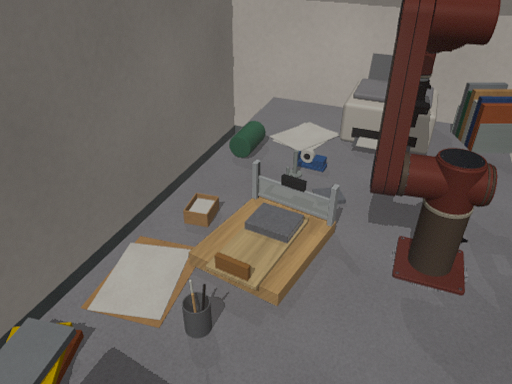

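View pics/wrist0.png

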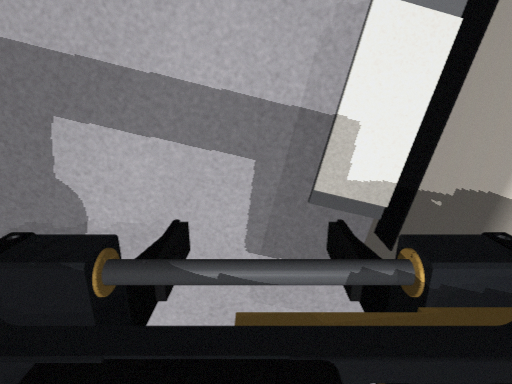

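The top view shows the posts at about (175,293) and (282,275) in row,col, the handle fin near (210,152), and two markers at columns 354 and 383; the left one is smaller. I'll zoom in for precise clicks.

Run:
```python
import cv2
im=cv2.imread('pics/top0.png'); cv2.imwrite('pics/t1.png',cv2.resize(im[150:300,140:340],None,fx=4,fy=4,interpolation=cv2.INTER_CUBIC))
cv2.imwrite('pics/t2.png',cv2.resize(im[170:230,330:430],None,fx=8,fy=8,interpolation=cv2.INTER_CUBIC))
im=cv2.imread('pics/side0.png'); cv2.imwrite('pics/s1.png',cv2.resize(im[140:300,180:350],None,fx=4,fy=3.7,interpolation=cv2.INTER_CUBIC))
```

```text
(no output)
```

View pics/t1.png

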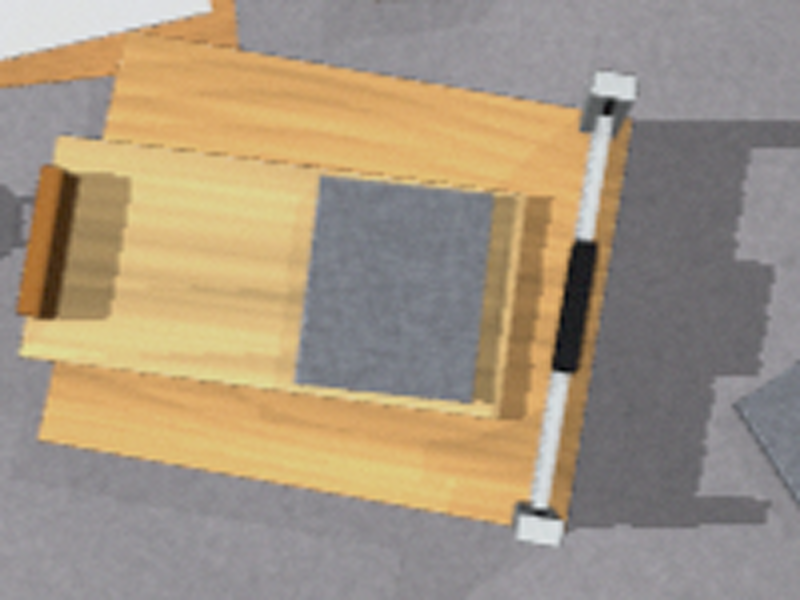

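View pics/t2.png

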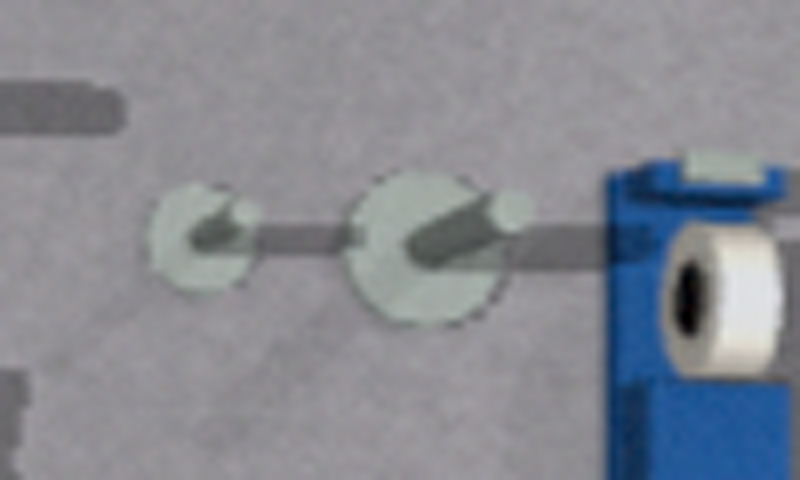

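View pics/s1.png

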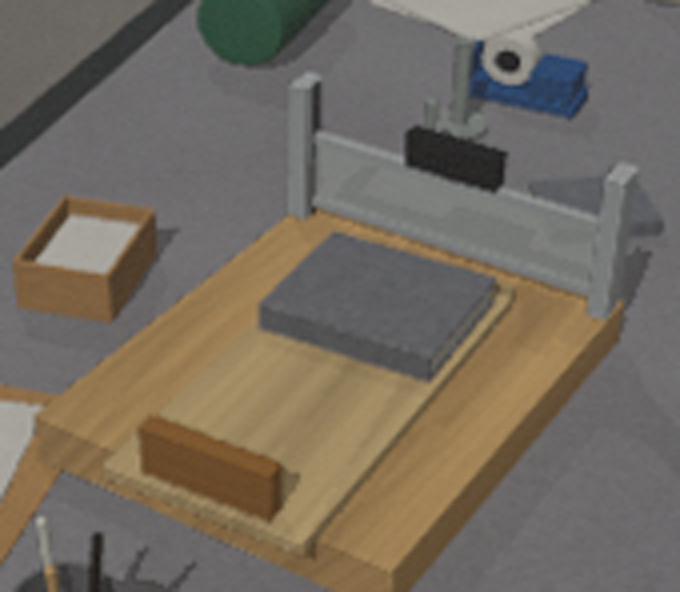

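```bash
cat > m.py <<'E'
from h import *
np.set_printoptions(precision=4,suppress=True)
def t1(x,y): return (150+(y+.5)/4-.5,140+(x+.5)/4-.5)
def s1(x,y): return (140+(y+.5)/3.7-.5,180+(x+.5)/4-.5)
E
python3 - <<'E'
from m import *
C=cam('top')
pl=[onz('top',t1(*p),.05,C)[:2] for p in [(127,38),(632,122),(567,522),(38,440)]]
pl=np.array(pl)
loc=np.array([[-.2,.16],[.2,.16],[.2,-.16],[-.2,-.16]])
def fit(l,w):
    lc=l.mean(0);wc=w.mean(0);H=(l-lc).T@(w-wc);a=np.arctan2(H[0,1]-H[1,0],H[0,0]+H[1,1]);Rm=np.array([[np.cos(a),-np.sin(a)],[np.sin(a),np.cos(a)]])
    t=wc-Rm@lc; return a,t,Rm,w-(l@Rm.T+t)
a,t,Rm,res=fit(loc,pl); print('hatch',a,np.degrees(a),t);print(res*1000)
po=np.array([onz('top',t1(*p),.2,C)[:2] for p in [(614,86),(541,527)]])
print('post',po,(po-t)@Rm)
bd=np.array([onz('top',t1(*p),.065,C)[:2] for p in [(57,136),(525,195),(497,418),(20,355)]])
lb=np.array([[-.18,.085],[.18,.085],[.18,-.085],[-.18,-.085]])
ab,tb,Rb,rb=fit(lb,bd);print('board',ab,tb);print(rb*1000)
print('front',tb+Rb@[.18,0],'in hatch',Rm.T@(tb+Rb@[.18,0]-t))
print('handle pt',tb+Rb@[-.165,0])
fin=[onz('top',t1(*p),.115,C)[:2] for p in [(43,165),(62,167),(20,315),(40,318)]];print('fin top mean',np.mean(fin,0), fin)
mk=onz('top',(199.6,355.4-.4),.003,C)[:2];print('marker',mk,Rm.T@(mk-t))
mt=onz('top',(170+213/8-.4,330+243/8-.4),.08,C)[:2];print('marker top',mt,Rm.T@(mt-t))
b2=onz('top',(170+247/8-.4,330+425/8-.4),.003,C)[:2];print('big',b2,Rm.T@(b2-t))
bk=[onz('top',t1(*p),.093,C)[:2] for p in [(320,176),(494,193),(474,402),(297,383)]];print('book',(np.mean(bk,0)-tb)@Rb)
# sash bar
g=[]
for z in (.12,.13,.14,.15,.16,.17):
    p=onz('top',t1(582,243),z,C);q=onz('top',t1(565,372),z,C);print(z,np.linalg.norm(p-q), Rm.T@((p+q)[:2]/2-t), (p+q)[:2]/2)
print(tri([('top',(226.2,286.8)),('side',(181,292.9))]))
E
```

```text
hatch -1.750607143018841 -100.30240088043449 [0.5084 0.1189]
[[-5.1374 -2.1458]
 [-5.4669  0.7165]
 [ 8.3132  0.1681]
 [ 2.291   1.2612]]
post [[ 0.6224 -0.0799]
 [ 0.3304 -0.0247]] [[ 0.1752  0.1478]
 [ 0.1731 -0.1494]]
board -1.7126716002671405 [0.5092 0.1675]
[[-1.5467 -0.3158]
 [-0.9222  0.8629]
 [ 1.0303  0.5371]
 [ 1.4386 -1.0843]]
front [ 0.4837 -0.0107] in hatch [ 0.1319 -0.0011]
handle pt [0.5325 0.3308]
fin top mean [0.5318 0.3293] [array([0.5871, 0.3296]), array([0.5854, 0.3158]), array([0.4784, 0.3431]), array([0.4761, 0.3287])]
marker [ 0.5676 -0.2908] [0.3925 0.1316]
marker top [ 0.5676 -0.2879] [0.3896 0.131 ]
big [ 0.5636 -0.3787] [0.4797 0.1433]
book [0.094  0.0003]
0.12 0.09288415566675373 [0.1751 0.0012] [ 0.4782 -0.0536]
0.13 0.09207744411699098 [0.1747 0.0004] [ 0.4776 -0.053 ]
0.14 0.09127073256722805 [ 0.1742 -0.0003] [ 0.4769 -0.0525]
0.15 0.0904640210174653 [ 0.1738 -0.001 ] [ 0.4763 -0.0519]
0.16 0.08965730946770249 [ 0.1734 -0.0018] [ 0.4756 -0.0513]
0.17 0.08885059791793974 [ 0.1729 -0.0025] [ 0.475  -0.0508]
(array([ 0.4775, -0.0613,  0.162 ]), [np.float64(0.0016533863275560825), np.float64(0.0016533863275559864)])
```

```bash
cat >> m.py <<'E'
H=np.array([0.5084,0.1189]);ha=-1.754
def inc(p,yaw_y):
    "target TCP world p, tool y heading; gives tool-frame shift and turn"
    s=monitor.observe();M=R.from_rotvec(s['tool_rot']).as_matrix()
    d=M.T@(np.array(p)-s['tool_pos']); y=np.arctan2(M[1,1],M[0,1]); dy=(yaw_y-y+np.pi)%(2*np.pi)-np.pi
    print('t',round(s['t'],2),'pos',s['tool_pos'],'F',s['wrist_force'],'w',round(s['width'],4),'tilt z',M[:,2]); print('shift',d,'dist',np.linalg.norm(d),'turn',-dy)
E
python3 - <<'E'
from m import *
f,cx,cy,P=cam('side')
n=np.array([np.cos(ha),np.sin(ha),0])
for off,pts in ((.166,[(407,128),(505,152),(405,160),(502,190),(455,158)]),):
  for p in pts:
    r,c=s1(*p);d=P[:3,:3]@np.array([(c-cx)/f,(r-cy)/f,1]);o=P[:3,3];h=np.r_[H,0]+n*off
    k=n@(h-o)/(n@d);print(o+k*d)
print(tri([('top',t1(574,307)),('side',s1(455,143))]))
for c in ['top']:
  snap(c,'x')
  for l in ['pencup','card_box','tape_dispenser']:
    r=nets.spot_point(c,l); print(l,[(onz(c,x['point'],0),x['p']) for x in r])
inc([.477,-.0525,.24],ha)
E
```

```text
[ 0.5189 -0.0519  0.1848]
[ 0.4278 -0.035   0.1897]
[ 0.5191 -0.0519  0.1501]
[ 0.4272 -0.0349  0.1495]
[ 0.4723 -0.0432  0.1683]
(array([ 0.4748, -0.0504,  0.1796]), [np.float64(0.0004202619198067365), np.float64(0.00042026191980672277)])
pencup [(array([0.562 , 0.4911, 0.    ]), 0.91), (array([0.7872, 0.0408, 0.    ]), 0.53)]
card_box [(array([0.7897, 0.0483, 0.    ]), 0.67)]
tape_dispenser [(array([ 0.5156, -0.4787,  0.    ]), 0.83)]
t 1.05 pos [ 0.1478 -0.6073  0.2226] F [-0.5272  1.0685 -0.3596] w 0.0867 tilt z [ 0.     -0.0001 -1.    ]
shift [ 0.451  -0.4612 -0.0175] dist 0.6453127518056155 turn 0.4219389088848562
```

step_arm(
  increments=[
    [1,[0.027,-0.028,-0.008],0.085],
    [1,[0.054,-0.056,-0.017],0.17],
    [1,[0.081,-0.083,-0.017],0.255],
    [1,[0.108,-0.11,-0.017],0.34],
    [1,[0.135,-0.138,-0.017],0.422],
  ],
  grip_force=40,
)

```text
t: 1.47
tool_pos: [0.2469, -0.44, 0.2398]
tool_rot: [3.127, -0.295, 0.001]
wrist_force: [0.5, 0.0, -0.0]
width: 0.0871
```

```bash
python3 -c "
from m import *
inc([.4755,-.0515,.235],ha)"
```

```text
t 1.47 pos [ 0.2469 -0.44    0.2398] F [ 0.5339  0.0079 -0.0162] w 0.0871 tilt z [ 0.0004 -0.0007 -1.    ]
shift [ 0.1519 -0.4243  0.0046] dist 0.45073384485317314 turn -0.004919010968862381
```

step_arm(
  increments=[
    [1,[0.013,-0.037,0],0],
    [1,[0.026,-0.074,0],0],
    [1,[0.039,-0.111,0],0],
    [1,[0.053,-0.148,0],0],
    [1,[0.066,-0.185,0],0],
  ],
)

```text
t: 1.88
tool_pos: [0.347, -0.2689, 0.24]
tool_rot: [3.126, -0.296, 0.002]
wrist_force: [2.0, -1.1, 0.0]
width: 0.0872
```

step_arm(
  increments=[
    [1,[0.013,-0.037,0],0],
    [1,[0.026,-0.074,0],0],
    [1,[0.039,-0.111,0],0],
    [1,[0.053,-0.148,0],0],
    [1,[0.066,-0.185,0],0],
  ],
)

```text
t: 2.3
tool_pos: [0.4473, -0.0977, 0.2404]
tool_rot: [3.126, -0.295, 0.004]
wrist_force: [0.5, -0.6, -0.3]
width: 0.087
```

```bash
python3 -c "
from m import *
inc([.4755,-.0515,.235],ha)"
```

```text
t 2.3 pos [ 0.4473 -0.0977  0.2404] F [ 0.4913 -0.6349 -0.336 ] w 0.087 tilt z [ 0.0026 -0.002  -1.    ]
shift [ 0.019  -0.0506  0.0054] dist 0.0543383733458433 turn -0.005254850726295501
```

step_arm(
  increments=[
    [1,[0.01,-0.026,0.003],0],
    [1,[0.019,-0.0505,0.005],-0.005],
    [1,[0.019,-0.0505,0.005],-0.005],
    [1,[0.019,-0.0505,0.005],-0.005],
    [1,[0.019,-0.0505,0.005],-0.005],
  ],
)

```text
t: 2.72
tool_pos: [0.4752, -0.0519, 0.2354]
tool_rot: [3.126, -0.287, 0.004]
wrist_force: [0.7, 0.1, -0.3]
width: 0.0868
```

```bash
python3 -c "
from m import *
inc([.4755,-.0515,.149],ha)
snap('wrist','w1');snap('side','s2')
W=cam('wrist')
for z in(.187,):
  for p in [(.175,.045),(.175,-.045)]:
    c,s=np.cos(ha),np.sin(ha); print(proj('wrist',[H[0]+c*p[0]-s*p[1],H[1]+s*p[0]+c*p[1],z],W))
"
```

```text
t 2.72 pos [ 0.4752 -0.0519  0.2354] F [ 0.6895  0.0925 -0.28  ] w 0.0868 tilt z [ 0.0021 -0.0024 -1.    ]
shift [ 0.     -0.0007  0.0864] dist 0.08635698406944917 turn 0.00018405034152113586
(np.float64(148.35084896422094), np.float64(257.3291854970615))
(np.float64(255.82583745605726), np.float64(257.56728891281523))
```

View pics/w1.png

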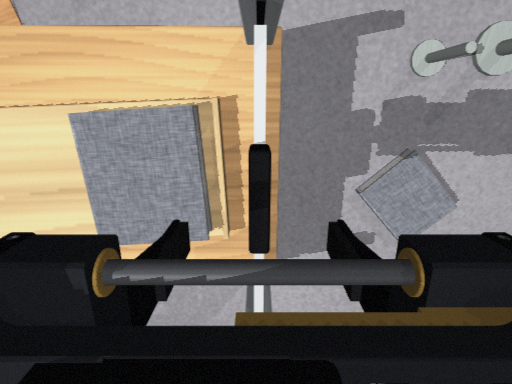

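View pics/s2.png

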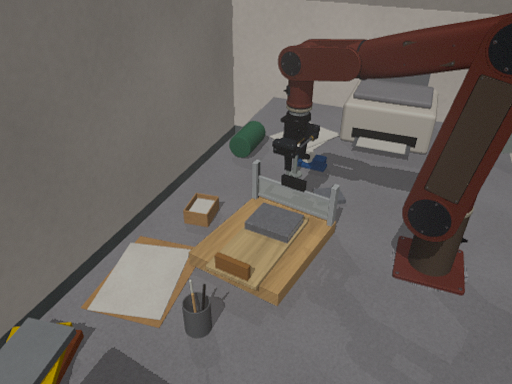

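The wrist view shows the bar at column 260, rows 145–252, which matches the prediction (257, 148–256). I'll descend and grip.

step_arm(
  increments=[
    [1,[0,0,0.03],0],
    [1,[0,0,0.06],0],
    [1,[0,0,0.086],0],
    [1,[0,0,0.086],0],
    [0.3,[0,0,0.086],0],
  ],
)

```text
t: 3.23
tool_pos: [0.474, -0.0535, 0.1487]
tool_rot: [3.126, -0.293, -0.001]
wrist_force: [0.2, -0.5, -0.2]
width: 0.0844
```

step_arm(
  increments=[
    [0,[0,0,0],0],
    [0,[0,0,0],0],
    [0,[0,0,0],0],
    [0,[0,0,0],0],
    [0,[0,0,0],0],
  ],
)

```text
t: 3.65
tool_pos: [0.4746, -0.0536, 0.1497]
tool_rot: [3.126, -0.293, 0.002]
wrist_force: [0.1, 0.0, 0.0]
width: 0.055
```

step_arm(
  increments=[
    [0,[0,0,0],0],
    [0,[0,0,0],0],
    [0,[0,0,0],0],
    [0,[0,0,0],0],
    [0,[0,0,0],0],
  ],
)

```text
t: 4.07
tool_pos: [0.4745, -0.0536, 0.1496]
tool_rot: [3.126, -0.292, 0.002]
wrist_force: [0.7, 0.1, 0.0]
width: 0.0217
```

step_arm(
  increments=[
    [0,[0,0,0],0],
    [0,[0,0,0],0],
    [0,[0,0,0],0],
    [0,[0,0,0],0],
    [0,[0,0,0],0],
  ],
)

```text
t: 4.48
tool_pos: [0.4746, -0.0529, 0.1496]
tool_rot: [3.127, -0.292, 0.002]
wrist_force: [1.1, 6.2, -0.0]
width: 0.0175
```

step_arm(
  increments=[
    [0,[0,0,-0.01],0],
    [0,[0,0,-0.02],0],
    [0,[0,0,-0.03],0],
    [0,[0,0,-0.04],0],
    [0,[0,0,-0.04],0],
  ],
)

```text
t: 4.9
tool_pos: [0.4747, -0.0529, 0.1902]
tool_rot: [3.127, -0.292, 0.002]
wrist_force: [-2.2, 2.6, 4.0]
width: 0.0174
```

step_arm(
  increments=[
    [0,[0,0,-0.01],0],
    [0,[0,0,-0.02],0],
    [0,[0,0,-0.03],0],
    [0,[0,0,-0.036],0],
    [0,[0,0,-0.036],0],
  ],
)

```text
t: 5.32
tool_pos: [0.4745, -0.0528, 0.2244]
tool_rot: [3.128, -0.293, 0.001]
wrist_force: [6.7, 0.9, -10.7]
width: 0.0178
```

step_arm(
  increments=[
    [0,[0,0,-0.003],0],
    [0,[0,0,-0.005],0],
    [0,[0,0,-0.005],0],
    [0,[0,0,-0.005],0],
    [0,[0,0,-0.005],0],
  ],
)

```text
t: 5.73
tool_pos: [0.4744, -0.0528, 0.2245]
tool_rot: [-3.128, 0.293, 0.002]
wrist_force: [15.1, -0.8, -27.7]
width: 0.0177
```

```bash
python3 -c "
from m import *
im=snap('side','s3');cv2.imwrite('pics/s3z.png',cv2.resize(im[130:300,180:350,::-1],None,fx=3.5,fy=3.5,interpolation=cv2.INTER_CUBIC))
"
```

```text
(no output)
```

View pics/s3z.png

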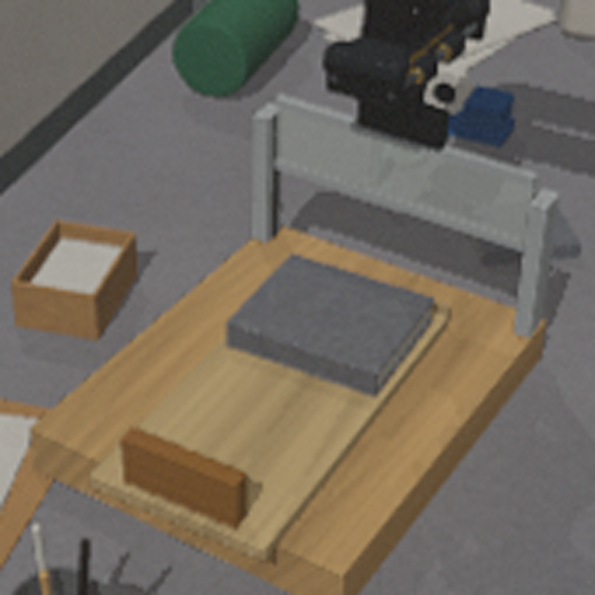

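The sash is up: the force rose to 28 N with no further travel, so it is at its stop. I'll ease off the load, release and rise.

step_arm(
  increments=[
    [0,[0,0,0.001],0],
    [0.3,[0,0,0.001],0],
    [0.6,[0,0,0.001],0],
    [1,[0,0,0.001],0],
    [1,[0,0,0.001],0],
  ],
)

```text
t: 6.2
tool_pos: [0.4745, -0.0532, 0.2242]
tool_rot: [3.127, -0.293, -0.001]
wrist_force: [-0.2, -0.7, -0.3]
width: 0.0367
```

step_arm(
  increments=[
    [1,[0,0,0],0],
    [1,[0,0,0],0],
    [1,[0,0,0],0],
    [1,[0,0,0],0],
    [1,[0,0,0],0],
  ],
)

```text
t: 6.62
tool_pos: [0.4745, -0.0532, 0.2242]
tool_rot: [3.127, -0.293, -0.0]
wrist_force: [0.8, 0.2, -1.0]
width: 0.0698
```

step_arm(
  increments=[
    [1,[0,0,-0.02],0],
    [1,[0,0,-0.045],0],
    [1,[0,0,-0.08],0],
    [1,[0,0,-0.095],0],
    [1,[0,0,-0.095],0],
  ],
)

```text
t: 7.03
tool_pos: [0.4765, -0.0537, 0.3242]
tool_rot: [3.126, -0.293, 0.012]
wrist_force: [0.3, 0.5, 0.6]
width: 0.0865
```

```bash
python3 -c "
from m import *
s=monitor.observe();print(s['joints'])
inc([.532,.330,.3],-1.713)
im=snap('side','s4');cv2.imwrite('pics/s4z.png',cv2.resize(im[130:300,180:350,::-1],None,fx=3.5,fy=3.5,interpolation=cv2.INTER_CUBIC))
"
```

```text
[-0.2763 -0.1899  1.7535 -0.0006  1.5701  1.4814]
t 7.03 pos [ 0.4765 -0.0537  0.3242] F [0.317  0.5075 0.5999] w 0.0865 tilt z [ 0.0074 -0.0028 -1.    ]
shift [-0.017  -0.3873  0.0235] dist 0.38840304806490245 turn -0.04474597016361059
```

View pics/s4z.png

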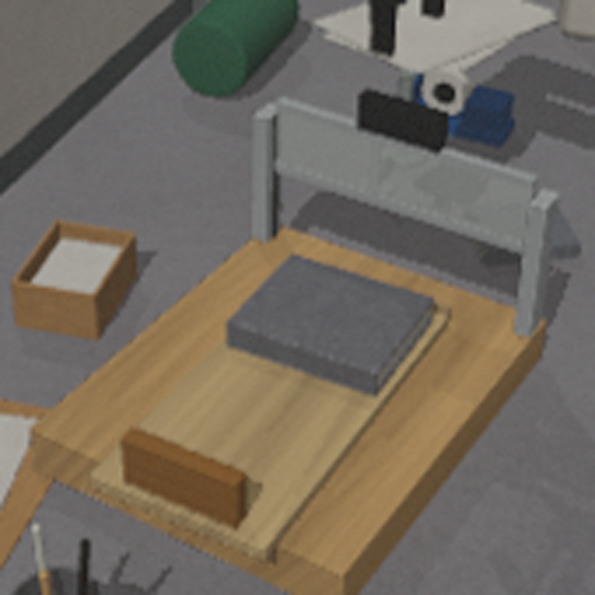

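The sash stays up after release. Moving over the board handle.

step_arm(
  increments=[
    [1,[-0.002,-0.039,0],-0.01],
    [1,[-0.004,-0.078,0],-0.02],
    [1,[-0.006,-0.117,0],-0.03],
    [1,[-0.008,-0.156,0],-0.045],
    [1,[-0.01,-0.195,0],-0.045],
  ],
)

```text
t: 7.5
tool_pos: [0.5012, 0.1417, 0.3193]
tool_rot: [3.132, -0.222, 0.002]
wrist_force: [-0.2, -0.2, 0.4]
width: 0.0869
```

step_arm(
  increments=[
    [1,[-0.002,-0.039,0.02],0],
    [1,[-0.004,-0.078,0.04],0],
    [1,[-0.006,-0.117,0.06],0],
    [1,[-0.008,-0.156,0.08],0],
    [1,[-0.01,-0.185,0.09],0],
  ],
)

```text
t: 7.92
tool_pos: [0.5158, 0.3269, 0.2249]
tool_rot: [3.129, -0.222, -0.004]
wrist_force: [0.3, 0.0, -0.8]
width: 0.0871
```

```bash
python3 -c "
from m import *
inc([.532,.330,.200],-1.713)"
```

```text
t 7.92 pos [0.5158 0.3269 0.2249] F [ 0.3021  0.0054 -0.8353] w 0.0871 tilt z [-0.0026 -0.0044 -1.    ]
shift [ 0.0156 -0.0054  0.0248] dist 0.029823767752770517 turn 0.0004939231130731692
```

step_arm(
  increments=[
    [1,[0.016,-0.0055,0.025],0],
    [1,[0.016,-0.0055,0.025],0],
    [1,[0.016,-0.0055,0.025],0],
    [1,[0.016,-0.0055,0.025],0],
    [1,[0.016,-0.0055,0.025],0],
  ],
)

```text
t: 8.33
tool_pos: [0.5328, 0.3294, 0.2011]
tool_rot: [3.13, -0.224, -0.001]
wrist_force: [0.2, 0.1, -0.2]
width: 0.0872
```

```bash
python3 -c "
from m import *
snap('wrist','w2');W=cam('wrist')
inc([.532,.330,.071],-1.713)
c,s=np.cos(-1.713),np.sin(-1.713)
for y in(.055,-.055):
 for x in (-.009,.009): print(proj('wrist',[.532+c*x-s*y,.330+s*x+c*y,.115],W))"
```

```text
t 8.38 pos [0.5331 0.3295 0.2017] F [-0.1349 -0.0225  0.1811] w 0.087 tilt z [-0.0002 -0.0032 -1.    ]
shift [-0.0012 -0.0008  0.1307] dist 0.1307194986921581 turn -0.0006362350340474165
(np.float64(132.7558119764867), np.float64(246.1384127361969))
(np.float64(132.73692938363536), np.float64(266.958956092244))
(np.float64(246.80640000477575), np.float64(247.57425517721632))
(np.float64(246.76853517819222), np.float64(265.9807258033214))
```

View pics/w2.png

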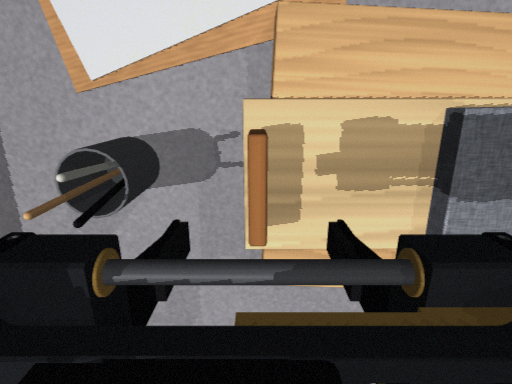

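The wrist view shows the fin at columns 248–267, rows 130–245, matching the prediction, and the cup is clear of the fingers. Descending.

step_arm(
  increments=[
    [1,[-0.001,0,0.03],0],
    [1,[-0.001,0,0.06],0],
    [1,[-0.001,0,0.09],0],
    [1,[-0.001,0,0.115],0],
    [1,[-0.001,0,0.127],0],
  ],
)

```text
t: 8.8
tool_pos: [0.5308, 0.3278, 0.0726]
tool_rot: [3.129, -0.226, -0.004]
wrist_force: [-0.3, -1.0, -0.2]
width: 0.0867
```

step_arm(
  increments=[
    [0.1,[0,0,0],0],
    [0,[0,0,0],0],
    [0,[0,0,0],0],
    [0,[0,0,0],0],
    [0,[0,0,0],0],
  ],
  grip_force=30,
)

```text
t: 9.22
tool_pos: [0.5322, 0.3284, 0.0749]
tool_rot: [3.131, -0.226, 0.002]
wrist_force: [0.5, 0.0, 0.9]
width: 0.0615
```

step_arm(
  increments=[
    [0,[0,0,0],0],
    [0,[0,0,0],0],
    [0,[0,0,0],0],
    [0,[0,0,0],0],
    [0,[0,0,0],0],
  ],
)

```text
t: 9.63
tool_pos: [0.5321, 0.3284, 0.0749]
tool_rot: [3.131, -0.226, 0.001]
wrist_force: [0.3, 0.2, -0.6]
width: 0.0283
```

step_arm(
  increments=[
    [0,[0,0,0],0],
    [0,[0,0,0],0],
    [0,[0,0,0],0],
    [0,[0,0,0],0],
    [0,[0,0,0],0],
  ],
)

```text
t: 10.05
tool_pos: [0.5321, 0.3288, 0.0747]
tool_rot: [3.131, -0.226, 0.001]
wrist_force: [0.1, 3.4, -2.5]
width: 0.0176
```

```bash
python3 -c "
from m import *
inc([.532,.330,.071],-1.713)"
```

```text
t 10.05 pos [0.5321 0.3288 0.0747] F [ 0.1433  3.3806 -2.5494] w 0.0176 tilt z [ 0.0007 -0.0023 -1.    ]
shift [-0.0003 -0.0012  0.0037] dist 0.003931380146042815 turn -0.0017722130075252807
```

step_arm(
  increments=[
    [0,[0,0.003,0.0005],0],
    [0,[-0.0004,0.009,0.0005],0],
    [0,[-0.0006,0.016,0.0005],0],
    [0,[-0.0009,0.023,0.0005],0],
    [0,[-0.0011,0.028,0.0005],0],
  ],
  grip_force=45,
)

```text
t: 10.47
tool_pos: [0.5272, 0.3016, 0.0747]
tool_rot: [3.133, -0.226, 0.003]
wrist_force: [1.2, 5.5, 0.2]
width: 0.0178
```

```bash
python3 -c "
from m import *
inc([.532,.330,.074],-1.713)
snap('top','t3');snap('side','s5')"
```

```text
t 10.47 pos [0.5272 0.3016 0.0747] F [1.1558 5.4505 0.2041] w 0.0178 tilt z [ 0.0016 -0.001  -1.    ]
shift [ 0.0007 -0.0288  0.0007] dist 0.028801649021741968 turn -0.0017098693012216337
```

View pics/s5.png

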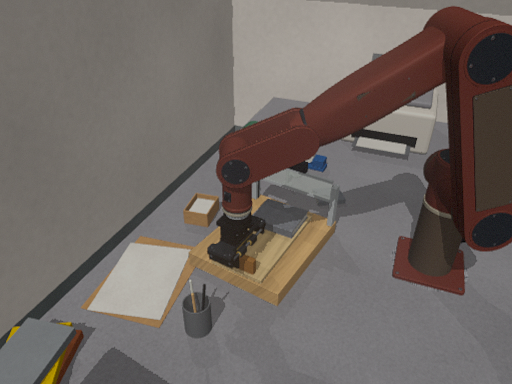

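The board slides with about 5 N and the sash is still up. Continuing.

step_arm(
  increments=[
    [0,[-0.0002,0.006,0.0005],0],
    [0,[-0.0006,0.014,0.0005],0],
    [0,[-0.0009,0.022,0.0005],0],
    [0,[-0.0012,0.03,0.0005],0],
    [0,[-0.0016,0.038,0.0005],0],
  ],
)

```text
t: 10.98
tool_pos: [0.5204, 0.264, 0.0747]
tool_rot: [3.133, -0.226, 0.003]
wrist_force: [1.0, 6.1, 1.0]
width: 0.0176
```

step_arm(
  increments=[
    [0,[-0.0003,0.008,0.0005],0],
    [0,[-0.0006,0.016,0.0005],0],
    [0,[-0.0009,0.024,0.0005],0],
    [0,[-0.0012,0.032,0.0005],0],
    [0,[-0.0016,0.04,0.0005],0],
  ],
)

```text
t: 11.4
tool_pos: [0.5134, 0.2252, 0.0747]
tool_rot: [-3.133, 0.226, -0.005]
wrist_force: [2.5, 5.9, -0.3]
width: 0.0179
```

step_arm(
  increments=[
    [0,[-0.0003,0.008,0.0005],0],
    [0,[-0.0006,0.016,0.0005],0],
    [0,[-0.0009,0.024,0.0005],0],
    [0,[-0.0012,0.032,0.0005],0],
    [0,[-0.0016,0.038,0.0005],0],
  ],
)

```text
t: 11.82
tool_pos: [0.5066, 0.188, 0.0747]
tool_rot: [-3.132, 0.226, -0.006]
wrist_force: [1.4, 6.8, 1.4]
width: 0.0176
```

```bash
python3 -c "
from m import *
s=monitor.observe()
d=s['tool_pos'][:2]-[.5321,.3288]; print('slid',d@[np.cos(ha),np.sin(ha)],d@[-np.sin(ha),np.cos(ha)])
inc([.532,.330,.0745],-1.713)
im=snap('top','t4');cv2.imwrite('pics/t4z.png',cv2.resize(im[150:300,140:390,::-1],None,fx=3,fy=3));im=snap('side','s6');cv2.imwrite('pics/s6z.png',cv2.resize(im[130:300,180:350,::-1],None,fx=3,fy=3))"
```

```text
slid 0.14306793572219023 0.000563315659635013
t 11.82 pos [0.5066 0.188  0.0747] F [1.4277 6.8329 1.3815] w 0.0176 tilt z [ 0.0037  0.0012 -1.    ]
shift [ 0.0047 -0.1442  0.0005] dist 0.14423245043956956 turn -0.0020733705836639693
```

View pics/t4z.png

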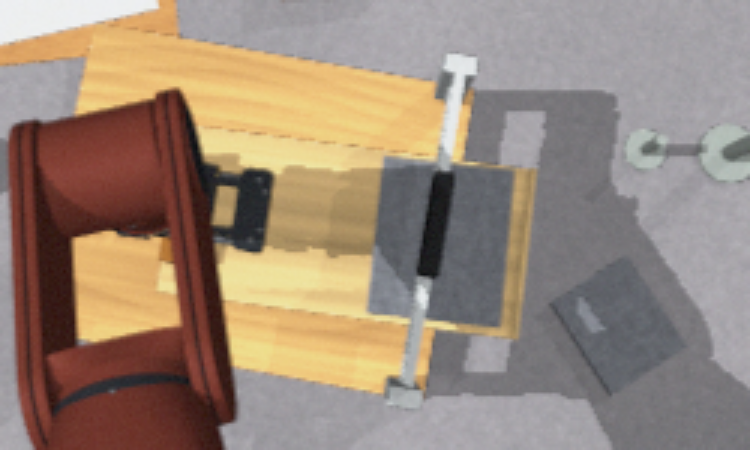

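View pics/s6z.png

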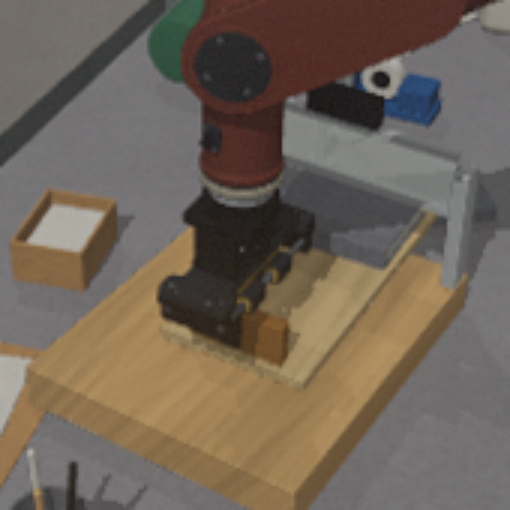

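The board is about 75 mm past the plinth edge, level and straight, with the book riding along. About 116 mm remain.

step_arm(
  increments=[
    [0,[-0.0002,0.006,0.0008],0],
    [0,[-0.0006,0.014,0.0008],0],
    [0,[-0.0009,0.022,0.0008],0],
    [0,[-0.0012,0.03,0.0008],0],
    [0,[-0.0016,0.038,0.0008],0],
  ],
)

```text
t: 12.33
tool_pos: [0.5001, 0.1508, 0.0747]
tool_rot: [-3.132, 0.227, -0.007]
wrist_force: [1.5, 7.1, 3.0]
width: 0.0179
```

step_arm(
  increments=[
    [0,[-0.0003,0.008,0.0008],0],
    [0,[-0.0006,0.016,0.0008],0],
    [0,[-0.0009,0.024,0.0008],0],
    [0,[-0.0012,0.032,0.0008],0],
    [0,[-0.0014,0.036,0.0008],0],
  ],
)

```text
t: 12.75
tool_pos: [0.4943, 0.116, 0.0748]
tool_rot: [-3.13, 0.227, -0.009]
wrist_force: [2.2, 8.8, 4.8]
width: 0.0177
```

step_arm(
  increments=[
    [0,[-0.0002,0.006,0.001],0],
    [0,[-0.0005,0.012,0.001],0],
    [0,[-0.0008,0.019,0.001],0],
    [0,[-0.001,0.024,0.001],0],
    [0,[-0.001,0.026,0.001],0],
  ],
)

```text
t: 13.17
tool_pos: [0.4907, 0.0914, 0.0752]
tool_rot: [-3.128, 0.228, -0.013]
wrist_force: [2.4, 8.9, 7.6]
width: 0.0181
```

```bash
python3 -c "
from m import *
s=monitor.observe()
d=s['tool_pos'][:2]-[.5321,.3288]; print('slid',d@[np.cos(ha),np.sin(ha)],d@[-np.sin(ha),np.cos(ha)])
inc([.532,.330,.0745],-1.713)
im=snap('top','t5');cv2.imwrite('pics/t5z.png',cv2.resize(im[160:260,270:370,::-1],None,fx=6,fy=6,interpolation=cv2.INTER_CUBIC));im=snap('side','s7');cv2.imwrite('pics/s7z.png',cv2.resize(im[130:300,180:350,::-1],None,fx=3.5,fy=3.5))"
```

```text
slid 0.24098867087871614 0.0025741161534896294
t 13.17 pos [0.4907 0.0914 0.0752] F [2.3915 8.8896 7.5653] w 0.0181 tilt z [ 0.0086  0.005  -1.    ]
shift [ 0.0062 -0.2421  0.0022] dist 0.24216854897514656 turn -0.003302391023282336
```

View pics/t5z.png

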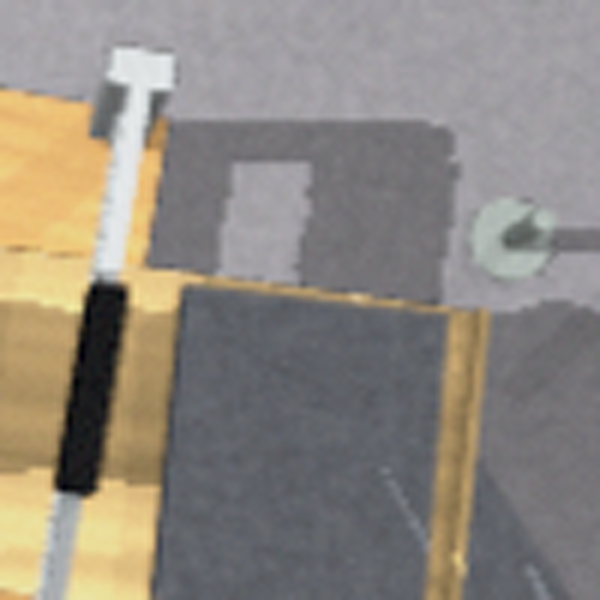

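View pics/s7z.png

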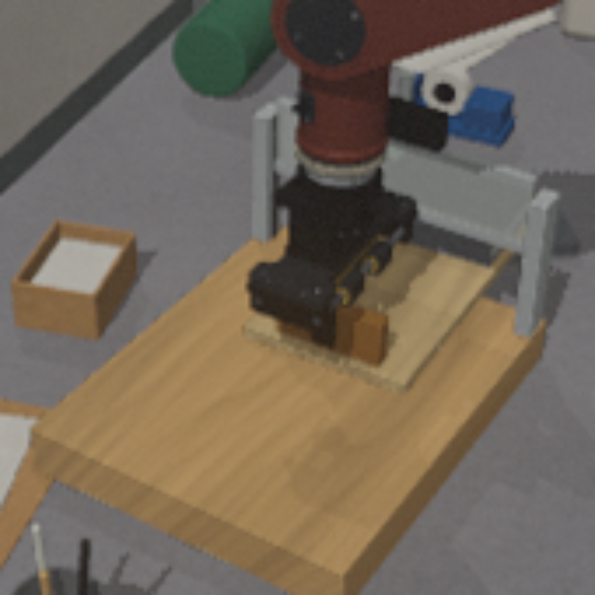

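```bash
python3 -c "
import cv2
im=cv2.imread('pics/t5.png');cv2.imwrite('pics/t5y.png',cv2.resize(im[190:260,320:390],None,fx=8,fy=8,interpolation=cv2.INTER_CUBIC))
im=cv2.imread('pics/t5.png');cv2.imwrite('pics/t5x.png',cv2.resize(im[210:280,300:370],None,fx=8,fy=8,interpolation=cv2.INTER_CUBIC))"
```

```text
(no output)
```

View pics/t5y.png

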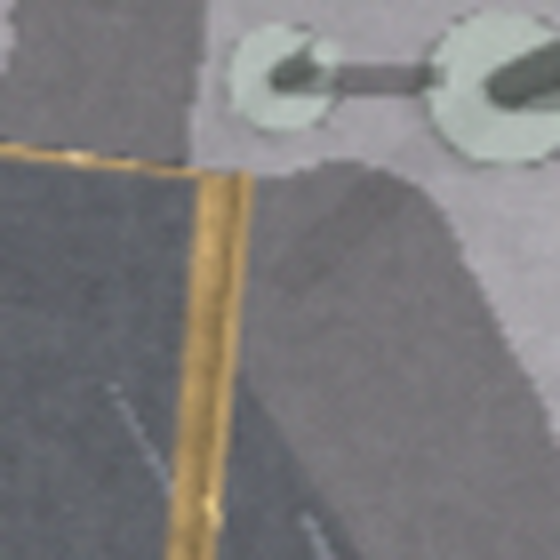

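View pics/t5x.png

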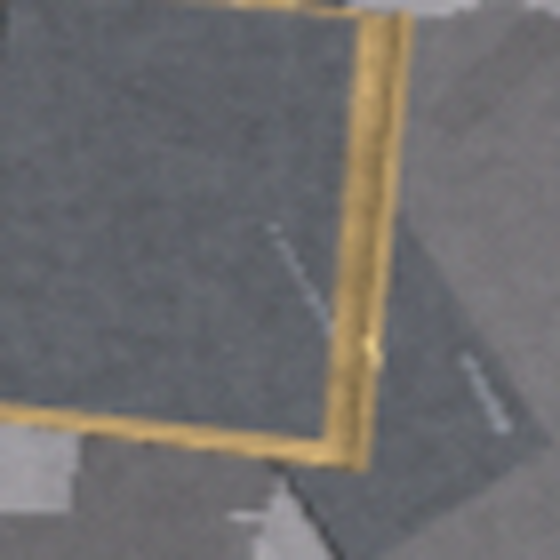

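```bash
python3 -c "
from m import *
C=cam('top')
def h(p): c,s=np.cos(ha),np.sin(ha); d=p[:2]-H; return np.array([d@[c,s],d@[-s,c]])
for z in(.065,.075):
  a=h(onz('top',(211.4,351.0),z,C));b=h(onz('top',(267.9,345.4),z,C));print(z,a,b,(a+b)/2,np.linalg.norm(a-b),np.arctan2(-(a-b)[0],(a-b)[1]))
f=h(onz('top',(190+79/8-.45,320+283/8-.45),.003,C));t=h(onz('top',(190+54/8-.45,320+324/8-.45),.08,C));print('marker foot',f,'top',t)
for l in ['marker','board_front']: print(l,[(x['point'],x['p']) for x in nets.spot_point('top',l)])
r=nets.cut_out('top','marker');print([(x['rect'],x['p']) for x in r])
"
```

```text
0.065 [0.3719 0.0848] [ 0.3782 -0.0837] [0.3751 0.0005] 0.16863369107382156 0.037375079361710084
0.075 [0.3699 0.0834] [ 0.3761 -0.0837] [ 0.373  -0.0002] 0.1672358565925524 0.03737507936171007
marker foot [0.3918 0.1334] top [0.3894 0.1322]
marker [([198.3, 382.7], 0.79), ([196.2, 352.2], 0.43)]
board_front [([237.4, 318.8], 0.61), ([240.4, 347.8], 0.59)]
[([347.5, 189.2, 15.7, 15.0], 0.57), ([375.8, 191.4, 16.2, 18.2], 0.57)]
```

Board front is at 0.374 in the hatch frame and the marker at 0.391, so 17 mm remain; yaw is 0.037 rad.

step_arm(
  increments=[
    [0,[-0.0001,0.004,0.001],0],
    [0,[-0.0003,0.009,0.0012],0],
    [0,[-0.0005,0.014,0.0014],0],
    [0,[-0.0007,0.018,0.0015],0],
    [0,[-0.0007,0.018,0.0015],0],
  ],
)

```text
t: 13.83
tool_pos: [0.4889, 0.0745, 0.0752]
tool_rot: [-3.127, 0.228, -0.017]
wrist_force: [1.5, 8.7, 8.8]
width: 0.0178
```

step_arm(
  increments=[
    [0,[0,0,0.001],0],
    [0,[0,0,0.001],0],
    [0,[0,0,0.001],0],
    [0,[0,0,0.001],0],
    [0,[0,0,0.001],0],
  ],
)

```text
t: 14.25
tool_pos: [0.4889, 0.0746, 0.0751]
tool_rot: [-3.127, 0.229, -0.016]
wrist_force: [-0.9, 3.3, 9.1]
width: 0.0176
```

```bash
python3 -c "
from m import *
s=monitor.observe()
d=s['tool_pos'][:2]-[.5321,.3288]; print('slid',d@[np.cos(ha),np.sin(ha)],d@[-np.sin(ha),np.cos(ha)],s['joint_velocities'])
inc([.532,.330,.0745],-1.713)
im=snap('top','t6');cv2.imwrite('pics/t6z.png',cv2.resize(im[185:285,300:400,::-1],None,fx=6,fy=6,interpolation=cv2.INTER_CUBIC));im=snap('side','s8');cv2.imwrite('pics/s8z.png',cv2.resize(im[130:300,180:350,::-1],None,fx=3.5,fy=3.5))"
```

```text
slid 0.25782918833067575 0.003879375191024162 [ 0.      0.0006  0.0023  0.0017 -0.0005  0.0009]
t 14.25 pos [0.4889 0.0746 0.0751] F [-0.9409  3.3053  9.0537] w 0.0176 tilt z [ 0.0105  0.0054 -0.9999]
shift [ 0.0054 -0.259   0.0024] dist 0.25902549524784446 turn -0.0036742076118319034
```

View pics/t6z.png

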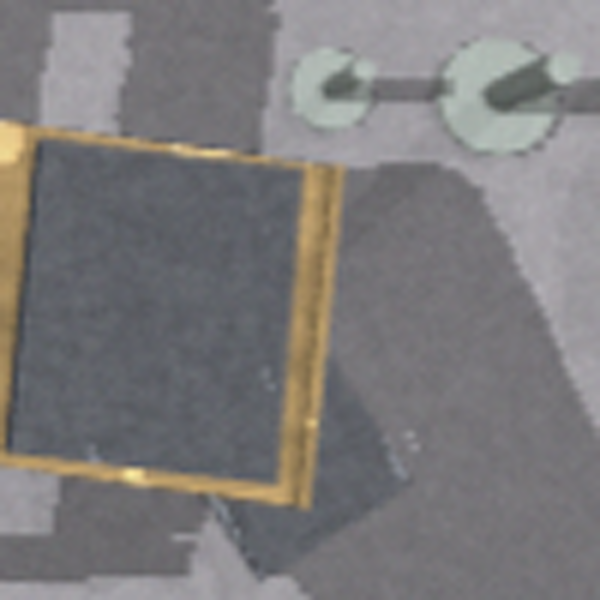

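View pics/s8z.png

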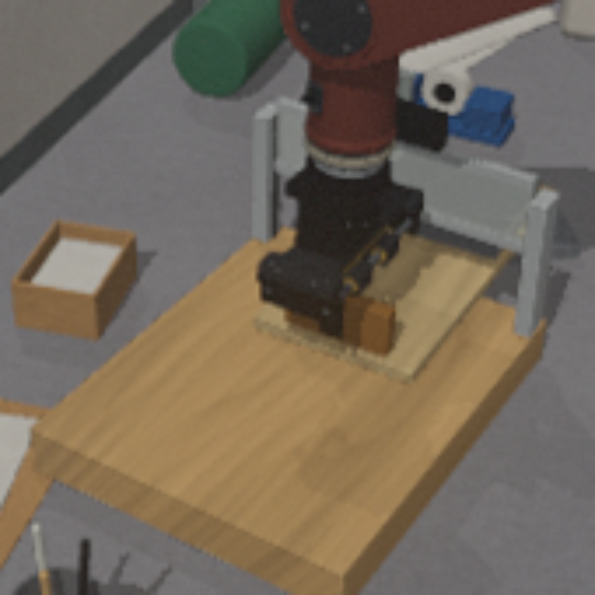

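```bash
python3 -c "
from m import *
C=cam('top')
def h(p): c,s=np.cos(ha),np.sin(ha); d=p[:2]-H; return np.array([d@[c,s],d@[-s,c]])
q=lambda x,y:(185+(y+.5)/6-.5,300+(x+.5)/6-.5)
for z in(.065,.075):
  a=h(onz('top',q(343,168),z,C));b=h(onz('top',q(308,507),z,C));print(z,a,b,(a+b)/2,np.linalg.norm(a-b),np.arctan2(-(a-b)[0],(a-b)[1]))
print(h(onz('top',q(332,89),.003,C)),h(onz('top',q(363,70),.08,C)))
bk=[h(onz('top',q(*p),.093,C)) for p in [(37,140),(304,163),(281,486),(10,452)]];print('book',np.mean(bk,0))
f,cx,cy,P=cam('side')
"
```

```text
0.065 [0.3895 0.0841] [ 0.3947 -0.0844] [ 0.3921 -0.0001] 0.16862389027592312 0.031177730044050323
0.075 [0.3873 0.0828] [ 0.3925 -0.0844] [ 0.3899 -0.0008] 0.16722613703520073 0.031177730044050795
[0.3917 0.1334] [0.3895 0.1323]
book [ 0.3039 -0.0028]
```

```bash
python3 -c "
from m import *
inc([.532,.330,.0745],-1.713)
print(env.job_done())"
```

```text
t 14.35 pos [0.4889 0.0746 0.075 ] F [-0.8093  1.9776  7.6098] w 0.0175 tilt z [ 0.0104  0.0055 -0.9999]
shift [ 0.0055 -0.259   0.0024] dist 0.25904020587400145 turn -0.003655339134923885
the job is handed in; nothing more can be done
None
```

I raised the sash to its stop by the handle and left it up. I then gripped the board's handle fin and slid the board about 258 mm out along the hatch. I handed the job in at about 14.4 s of the 51 s allowed, still holding the board. No verdict is reported.

Last checks before handing in:
- **Board front:** it was about 0 to 1 mm from level with the smaller marker post, at about 0.3905 m against 0.3895–0.3917 m in the hatch frame (10 mm allowed). The camera calibration is only good to about 2 mm.
- **Straightness and level:** yaw was about 0.03 rad. I did not measure the board's tilt directly. The tool had tilted about 0.012 rad, and the fin had risen less than 1 mm.
- **Hold:** the fingers were closed on the fin at 17.5 mm, with about 8 N pressing down. The arm was at rest.
- **Book:** it sat at about x = 0.093 m on the board, against 0.094 m at the start.
- **Sash and bystanders:** the sash was still up. The pen cup and card box looked unmoved in the last side view. I did not re-measure the tape dispenser's position.

None of these checks failed. The plinth-corner fit at the start was up to about 8 mm off at single corners. The sash posts agreed with that fit to about 2 mm, and the wrist views of the sash bar and the fin matched the positions I predicted for them.

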